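# Test and reset the bench stop station

### The arm

A 6-joint arm with a two-finger parallel gripper is mounted at the origin on the work surface; the furniture and walls round the work are solid. World frame = base frame: x ahead of the robot, y to its left, z up, the work surface at z = 0. Lengths are in m, angles in rad, forces in N, time in s.
With the tool pointing down it reaches from about 0.375 to 0.975 m from the base axis. Payload 3.8 kg.
Tool frame: the origin (TCP) lies between the finger pads; the fingertips stand 17 mm ahead of it and the grasp point (between the pads) lies 2 mm behind it; z points along the fingers, y is the line along which they close (so a half turn about z gives the same grasp; the last joint's range is limited). The gripper opens to 85 mm and grips with 20 to 120 N. Pads are 22 mm wide; open, the fingers measure 114 mm over their backs; the gripper's body (76 mm by 85 mm) begins 54 mm behind the grasp point. The pads swing forward as they close: fully open they stand 13 mm farther back than shut.
Start: joints at [1.101, 0.264, 1.604, -0, 1.274, -0.037], TCP at [0.283, 0.613, 0.248] pointing down, gripper open.
Joint ranges: [-2.63, 2.63], [-0.94, 2.18], [0.31, 2.57], [-1.31, 4.45], [0, 2.66], [-2.55, 2.55]. Speed limits (rad/s): [2.57, 2.57, 3.14, 3.14, 3.14, 3.14].

### API

Orientations are given as a rotation vector (axis times angle).
In Python, from workcell import bot gives the robot as it stands.
- The arm moves only by the tool play_rows, never from a script. Its argument "steps" is one flat list of numbers, 4 for each row, row after row: the shift along the tool's x, y, z in m, then the turn about the tool's z in rad. A call has 1 to 10 rows; each row is the pose to reach, as a shift and turn from the pose commanded when the call began, along the tool's axes at that moment; what a row does not reach only later rows make up. A row lasts 1/8 s, in which the tool goes at most 62.5 mm and 10.7 degrees, less where a joint would pass 70% of its speed; a pose out of reach is approached as far as the arm can. A call with a gripper value outside its range is refused whole. "jaw" is the closure in counts, from 0 (fully open) to 255 (shut), set as the call begins (left out, the last holds). The fingers move at their own pace and stop on an object; "grip_force" is the grip in N (left out, the last holds). Time passes only in rows, so rows that repeat a pose let the fingers close. It gives the time, the measured TCP pose, the force, the opening and the grip force at its end, in the units of the state.
- bot.read_state(): the state, without advancing time (a new reading comes with each control period).
- bot.read_camera(name): name is "scene" or "top"; returns a dict with "pixels" (384x512x3 uint8, blue, green, red), "mtx" (3x3 intrinsics, pixels), "R" (3x3) and "t" (3): a world point X has camera coordinates R X + t. Camera axes: x right, y down, z forward; pixel columns grow to the right and rows downward; lengths in m; the calibration is good to about 2 mm. A picture is of the moment at which its call begins. There is no depth.
- bot.finish_job(): hands the job in; it is judged then, once.
The state is a dict: "time": time; "q": joint angles; "joint_vel": joint speeds; "joint_torque": joint torques, N m; "tool_pos": TCP position; "tcp_rot": TCP orientation; "wrist_force": force on the tool from outside, world axes, zero at the start; "torque": the same for the moment, N m; "width": opening from 0.0 (shut) to 1.0 (fully open); "grip_force": force on a finger pad.
Only numpy, scipy, OpenCV 4.12 (cv2) and the standard library are available. Lean on these libraries where they do the work, as an engineer would, in place of code of your own. Each camera call takes 0.05 s, during which the arm holds its last target. There are 200 camera calls.

### The job

Test the stop station on the bench, only touching, never gripping: press its mushroom button down until it latches and take the finger away so that it stays down by itself, then push sideways against an ear of the mushroom to turn it clockwise (seen from above) until it pops up, and let it spring back. Then press the flat round reset button on the small separate box fully in and let it come out again. Do not pinch the mushroom's ears or twist it by its round cap, do not press reset while the mushroom is still down, and leave the vials and the hinged box where they stand.

Things in the scene. Friction and masses are not known exactly. Their poses are not given: they have to be found in the camera images.
- stop_station: grey box 110 (x) x 90 (y) x 46 mm high, fixed, a white mushroom with two ears on top. Origin: centre of the underside; z up = the mushroom's axis; the unturned ears lie along x
- stop_top (a point): top centre of the mushroom's dome, 90 mm above the bench when up, on the axis of turning. The round cap is 62 mm in diameter and its underside lies 30 mm below this point; the top 3 mm of the dome is nearly flat over 16 mm. It moves down with the button
- stop_ear_front (a point): middle of the ear on the station's -x side (the side nearer the robot), 42 mm from the axis and 18 mm below stop_top. Each ear is a flat-sided lug that sticks out radially beyond the cap, from 31 to 54 mm from the axis, 12 mm wide and 16 mm high (8 mm above and below this point). With the button latched the ear's underside is 10 mm above the top of the grey box. To turn clockwise seen from above, this front ear is pushed towards the station's +y
- stop_ear_back (a point): middle of the opposite, equal ear on the station's +x side; to turn clockwise it is pushed towards the station's -y. Fixed neighbours: a centrifuge 215 mm high at the left (from y = 0.12), tip boxes 76 mm and higher at the right (beyond y = -0.25), a wall behind: at the left place this ear, at the right place the front ear gives the gripper most room
- stop_press (a joint): how far the mushroom is pressed, m: 0 up, 0.010 bottomed. It needs about 7 N to give way (it clicks over) and about 9 N to bottom; pressed past about 0.0085 it latches and then rests at 0.008 when let go
- stop_head (a joint): turn of the mushroom, rad: 0 at rest, grows clockwise seen from above, stop at 0.95. A spring turns it back (about 1.5 N at the ear to start, 3 N at the stop). Turned past about 0.6 while latched, it is unlatched and springs up; 0.75 to 0.9 is a good turn
- reset_station: small grey box 70 x 70 x 40 mm high, fixed to the bench, with the flat round reset button in its middle. Origin: centre of the underside; z up. The stations stand side by side, either one at the left
- reset_button_top (a point): top centre of the reset button, a flat white disc 32 mm in diameter in a dark bezel ring 48 mm across; 62 mm above the bench when out. Pressed straight down
- reset_button (a joint): how far the reset button is pressed, m: 0 out, 0.006 fully in; 1.5 N to start, 5 N fully in, springs out
- vial_mid: white screw-cap vial, 25 mm across, 61 mm high, standing between the two stations; origin at the centre of its underside. Bystander
- vial_left: equal vial at the left, between the stations and the big centrifuge. Bystander
- vial_front: equal vial nearer the robot, in front of vial_mid. Bystander
- red_box: hinged sample box, 137 x 109 x 50 mm, near the robot to the right. Bystander

How it is judged:
By the outcome, as a careful person would: the job done as asked, in the order asked, and still so for the second after the job is handed in, with the robot touching nothing.
It also fails if it takes over 50 s, if anything falls off the work surface, if the arm or the gripper's body presses on something with over 40 N, if the wrist force passes 120 N, or if a joint passes its speed limit or range.

## Working session

There is one attempt and no reset: what is moved stays moved. The work goes in short steps, Python scripts to look and compute and a tool call to move; the robot and the scene stay as the last step left them, time stands still between calls to the robot, and variables do not carry over. Pictures are saved under pics/ and viewed, at most 10 in all, crops included, and the job is handed in when it is done.

Besides the shell and the picture viewer there is one more tool, called after "Call:" as name(argument=value, ...) on one line, values as JSON. play_rows: Moves the arm, as the interface text tells. Its arguments: {"type":"object","properties":{"steps":{"type":"array"},"jaw":{"type":"number"},"grip_force":{"type":"number"}},"required":["steps"]}

```bash
mkdir -p pics
python3 - <<'E'
from workcell import bot
import cv2, numpy as np
s=bot.read_state(); print({k:np.round(v,3).tolist() for k,v in s.items()})
for n in("scene","top"):
    c=bot.read_camera(n); cv2.imwrite(f"pics/{n}0.png",c["pixels"]); np.savez(f"{n}.npz",**c)
    print(n,(-c["R"].T@c["t"]).round(3),c["R"].round(2).tolist(),c["mtx"].round(0).tolist())
E
```

```text
{'time': 0.0, 'q': [1.101, 0.265, 1.605, 0.0, 1.274, -0.037], 'joint_vel': [0.0, 0.001, -0.001, 0.001, -0.0, -0.0], 'joint_torque': [0.001, -51.51, -36.732, 0.0, 0.013, 0.0], 'tool_pos': [0.283, 0.612, 0.247], 'tcp_rot': [-0.674, -3.068, 0.003], 'wrist_force': [0.495, -0.689, -0.34], 'torque': [-0.013, 0.026, -0.07], 'grip_force': 0.0, 'width': 1.0}
scene [-0.019 -0.574  0.695] [[0.74, -0.68, -0.01], [-0.46, -0.5, -0.73], [0.49, 0.54, -0.68]] [[427.0, 0.0, 254.0], [0.0, 427.0, 185.0], [0.0, 0.0, 1.0]]
top [ 0.295 -0.081  0.921] [[0.03, -1.0, 0.01], [-0.99, -0.03, -0.13], [0.13, -0.0, -0.99]] [[364.0, 0.0, 257.0], [0.0, 364.0, 188.0], [0.0, 0.0, 1.0]]
```

View pics/scene0.png

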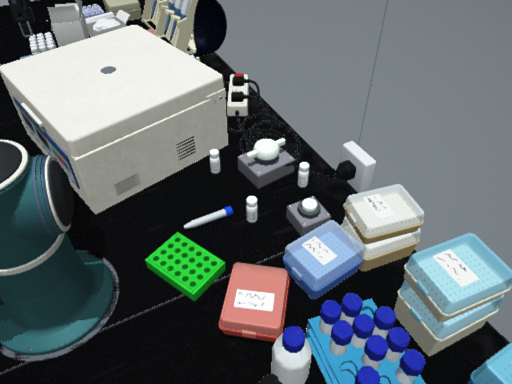

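View pics/top0.png

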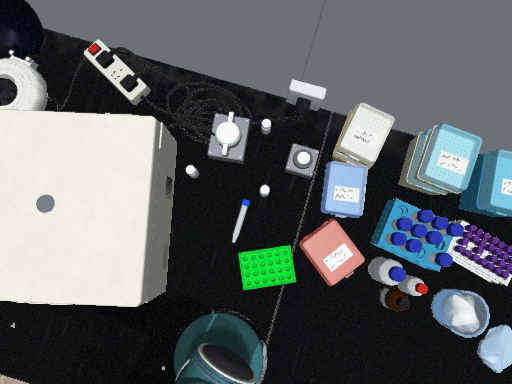

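The scene view shows the stop station at about (266,160) and the reset box at about (308,213). In the top view they are at (228,137) and (303,159), so the stop station is on the left, and I'll use the back ear. Vials in the top view: (266,126), (192,171), (265,190).

```bash
cat > h.py <<'E'
import cv2, numpy as np
def ray(c,p,z):
    d=c["R"].T@np.linalg.solve(c["mtx"],[p[0],p[1],1.]); o=-c["R"].T@c["t"]
    return o+d*(z-o[2])/d[2]
def proj(c,X):
    q=c["mtx"]@(c["R"]@np.array(X)+c["t"]); return q[:2]/q[2]
def tri(c1,p1,c2,p2):
    P=[c["mtx"]@np.c_[c["R"],c["t"]] for c in(c1,c2)]
    X=cv2.triangulatePoints(P[0],P[1],np.array(p1,float),np.array(p2,float)).ravel(); return X[:3]/X[3]
def blobs(c,box,thr=150):
    x0,y0,x1,y1=box; g=c["pixels"][y0:y1,x0:x1].min(2)
    m=(g>thr).astype(np.uint8); n,l,st,ce=cv2.connectedComponentsWithStats(m)
    return [(st[i,4],ce[i]+[x0,y0],np.argwhere(l==i)[:,::-1]+[x0,y0]) for i in range(1,n) if st[i,4]>15]
E
python3 - <<'E'
from h import *
S,T=np.load("scene.npz"),np.load("top.npz")
for c,boxes,nm in((T,[(205,105,250,165),(285,140,320,178)],"top"),(S,[(235,130,293,190),(290,190,330,230)],"scene")):
    for b in boxes:
        for a,ce,p in blobs(c,b):
            (e,sz,an)=cv2.minAreaRect(p.astype(np.float32)); print(nm,a,ce.round(1),np.round(e,1),np.round(sz,1),round(an,1), p.min(0),p.max(0))
x=lambda c,b:cv2.resize(c["pixels"][b[1]:b[3],b[0]:b[2]],None,fx=6,fy=6,interpolation=cv2.INTER_CUBIC)
A=x(T,(205,105,265,180));B=x(S,(235,130,295,205))
cv2.imwrite("pics/crop.png",np.hstack([A,B]))
# grey boxes in top view
for b in [(200,100,255,170),(280,138,325,182)]:
    g=T["pixels"][b[1]:b[3],b[0]:b[2]]; m=((g.min(2)>60)).astype(np.uint8)
    k=max(cv2.findContours(m,0,2)[0],key=cv2.contourArea); print("box",cv2.minAreaRect(k+np.array(b[:2])))
E
```

```text
top 1184 [228.4 136. ] [228.6 134.3] [33.8 45.1] 10.3 [208 112] [248 159]
top 300 [301.6 160. ] [302.1 159.1] [25.6 25.5] 16.7 [287 144] [317 174]
top 129 [303.2 157.4] [303. 157.] [12. 12.] 90.0 [297 151] [309 163]
scene 509 [265.7 148.3] [265.1 148.9] [20.2 38.7] 87.1 [246 138] [284 159]
scene 162 [309.2 203.7] [309.5 203.9] [13.1 14.3] 69.4 [302 196] [316 210]
scene 64 [324.  226.4] [323.2 227.4] [ 6.3 16.1] 63.4 [315 221] [329 229]
box ((227.90182495117188, 134.939453125), (37.48088073730469, 48.575225830078125), 9.865806579589844)
box ((302.73785400390625, 161.72703552246094), (30.952539443969727, 31.39366912841797), 17.10272979736328)
```

View pics/crop.png

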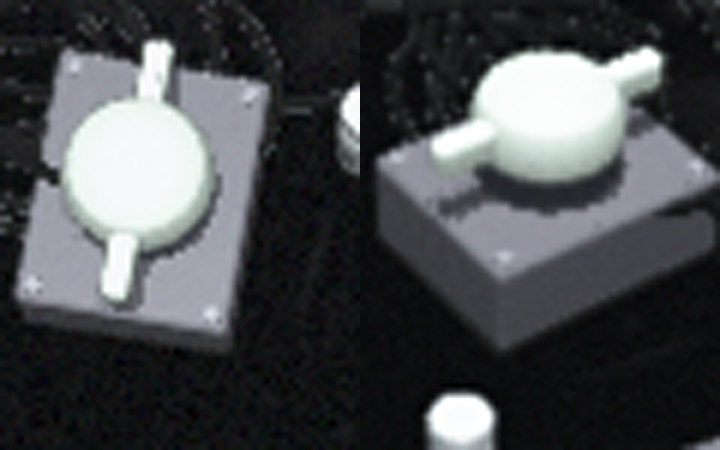

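The crop shows the mushroom with its ears running up-down, tilted slightly. In the top view the tips are near (231,112) and (224.5,155), and the box screws are clearly visible.

Run:
```python
from h import *
S,T=np.load("scene.npz"),np.load("top.npz")
f=lambda p:np.array(p)/6+[204.6,104.6]
sc=[ray(T,f(p),.046) for p in((73,66),(249,97),(32,284),(212,315))]
print("screws",np.round(sc,3).tolist(),np.mean(sc,0)); 
for a,b in((0,1),(2,3),(0,2),(1,3)): print(np.linalg.norm(sc[a]-sc[b]).round(4),end=" ")
v=sc[0]+sc[1]-sc[2]-sc[3]; print("yaw",np.arctan2(v[1],v[0])); w=sc[0]+sc[2]-sc[1]-sc[3]; print("yaw2",np.arctan2(-w[0],w[1]))
b,fr=ray(T,f((158,42)),.08),ray(T,f((117,299)),.08); print("ears",b,fr,(b+fr)/2,np.linalg.norm(b-fr),np.arctan2(*(b-fr)[1::-1]))
# scene ear tips
g=lambda p:np.array(p)/6+[234.6-60,129.6]
bs,fs=ray(S,g((360+298,62)),.078),ray(S,g((432,152)),.075);print("scene ears",bs,fs,(bs+fs)/2)
# dome in top view: circle of cap at z~.075
m=[p for a,c,p in blobs(T,(205,105,250,165),190)][0:1]
for p in m:
    mm=np.zeros((384,512),np.uint8); mm[p[:,1],p[:,0]]=1
    o=cv2.morphologyEx(mm,cv2.MORPH_OPEN,cv2.getStructuringElement(2,(11,11))); q=np.argwhere(o)[:,::-1].mean(0)
    print("cap",q,o.sum(),ray(T,q,.072))
print("reset",ray(T,(303.2,157.4),.062),ray(S,(309.2,203.2),.061),tri(T,(303.2,157.4),S,(309.2,203.2)))
r=ray(T,(297,157),.062)-ray(T,(309.,157),.062);print(np.linalg.norm(r))
for n,p in(("vm",(266,126)),("vl",(192,171)),("vf",(265,190))): print(n,ray(T,p,.058))
```

```text
screws [[0.589, 0.024, 0.046], [0.578, -0.05, 0.046], [0.496, 0.037, 0.046], [0.485, -0.038, 0.046]] [ 0.53706036 -0.00666656  0.046     ]
0.0743 0.0749 0.0938 0.0934 yaw -0.13310539984073444
yaw2 -0.14621473457420375
ears [ 0.58850031 -0.01371564  0.08      ] [ 0.48323223 -0.0016308   0.08      ] [ 0.53586627 -0.00767322  0.08      ] 0.10595948327162004 -0.11430028647668454
scene ears [ 0.58885518 -0.01550983  0.078     ] [0.487119   0.00613987 0.075     ] [ 0.53798709 -0.00468498  0.0765    ]
cap [227.1446384  132.19201995] 401 [ 0.53974721 -0.00595599  0.072     ]
reset [ 0.48575582 -0.19079752  0.062     ] [ 0.48733267 -0.18874425  0.061     ] [ 0.48523604 -0.19047392  0.06376085]
0.028965720916629287
vm [ 0.56230447 -0.09916967  0.058     ]
vl [0.44514086 0.0759448  0.058     ]
vf [ 0.4043086  -0.10088471  0.058     ]
```

Call:
play_rows(steps=[0,0,-0.06,0,-0.49,-0.456,-0.06,1.277,-0.49,-0.456,-0.06,1.277,-0.49,-0.456,-0.06,1.277,-0.49,-0.456,-0.06,1.277,-0.49,-0.456,-0.06,1.277,-0.49,-0.456,-0.06,1.277,-0.49,-0.456,-0.06,1.277,-0.49,-0.456,-0.06,1.277,-0.49,-0.456,-0.06,1.277], jaw=255, grip_force=20)

```text
time: 1.35
tool_pos: [0.4963, 0.0902, 0.308]
tcp_rot: [-2.37, -2.062, -0.0]
wrist_force: [1.2, 0.2, 0.2]
width: 0.001
grip_force: 0.0
```

```bash
cat >> h.py <<'E'
from scipy.spatial.transform import Rotation as Ro
def rel(s,target,az=None):
    R=Ro.from_rotvec(s["tcp_rot"]).as_matrix(); d=R.T@(np.array(target)-s["tool_pos"])
    a=np.arctan2(R[1,1],R[0,1]); return d.round(4).tolist(), "yaz",round(a,3), "turn",None if az is None else round((a-az+np.pi)%(2*np.pi)-np.pi,3)
E
python3 - <<'E'
from h import *
from workcell import bot
s=bot.read_state(); print(s["tool_pos"],s["tcp_rot"],s["wrist_force"],s["width"],s["q"],s["time"])
print(rel(s,(.537,-.0065,.14),-.137))
E
```

```text
[0.49634665 0.09021128 0.30802715] [-2.37022915e+00 -2.06178646e+00 -1.33178675e-04] [1.20895314 0.22299474 0.21815062] 0.0006977073047656115 [ 1.30322273e-01 -9.56196617e-02  1.88244514e+00  1.36888777e-04
  1.35475411e+00  2.69257315e-01] 1.35
([-0.0902, 0.0537, 0.168], 'yaz', np.float64(-0.139), 'turn', np.float64(-0.002))
```

Call:
play_rows(steps=[-0.09,0.054,0.05,0,-0.09,0.054,0.05,0,-0.09,0.054,0.11,0,-0.09,0.054,0.168,0,-0.09,0.054,0.168,0,-0.09,0.054,0.168,0])

```text
time: 2.1
tool_pos: [0.5383, -0.0043, 0.142]
tcp_rot: [2.369, 2.061, 0.002]
wrist_force: [0.4, 0.6, 0.6]
width: 0.001
grip_force: 0.0
```

Run:
```python
from h import *
from workcell import bot
s=bot.read_state(); print(s["tool_pos"],s["wrist_force"],s["time"])
print(rel(s,(.537,-.0065,.107),-.137))
x=[]
for n,b in(("top",(195,95,265,170)),("scene",(225,100,305,185))):
    c=bot.read_camera(n); np.savez(n+"1.npz",**c); x.append(cv2.resize(c["pixels"][b[1]:b[3],b[0]:b[2]],(390,420)))
cv2.imwrite("pics/c1.png",np.hstack(x))
```

```text
[ 0.53826691 -0.00433466  0.14195624] [0.43305338 0.5917159  0.59688288] 2.1
([-0.0023, -0.001, 0.035], 'yaz', np.float64(-0.139), 'turn', np.float64(-0.002))
```

View pics/c1.png

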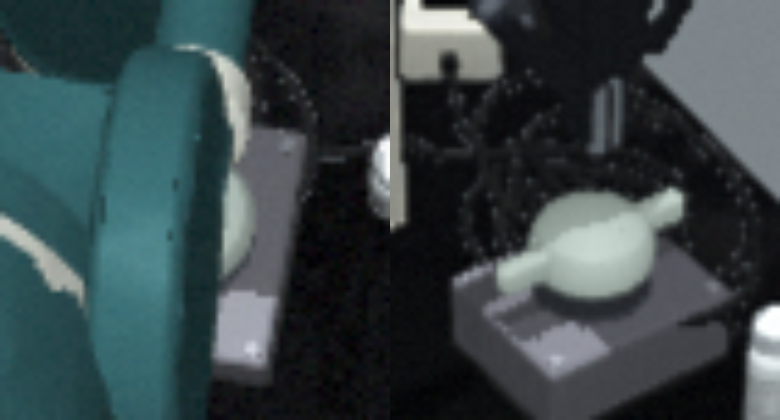

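The tool is above the dome, with the fingers at about (600,130) in the right half of the picture. Now I'll press down in stages.

Call:
play_rows(steps=[-0.002,-0.001,0.028,0,-0.002,-0.001,0.036,0,-0.002,-0.001,0.041,0,-0.002,-0.001,0.041,0])

```text
time: 2.7
tool_pos: [0.5367, -0.0061, 0.1006]
tcp_rot: [2.369, 2.061, 0.002]
wrist_force: [-2.1, -0.5, 5.2]
width: 0.0
grip_force: 2.3
```

Call:
play_rows(steps=[0,0,0.002,0,0,0,0.003,0,0,0,0.003,0])

```text
time: 3.08
tool_pos: [0.5367, -0.0062, 0.0978]
tcp_rot: [2.37, 2.061, 0.002]
wrist_force: [-2.5, -0.1, 7.0]
width: -0.001
grip_force: 3.5
```

Call:
play_rows(steps=[0,0,0.001,0,0,0,0.002,0,0,0,0.002,0])

```text
time: 3.45
tool_pos: [0.5369, -0.0062, 0.0969]
tcp_rot: [2.37, 2.061, 0.002]
wrist_force: [-5.7, 0.8, 13.3]
width: 0.005
grip_force: 6.6
```

Call:
play_rows(steps=[0,0,-0.02,0,0,0,-0.045,0,0.027,0.05,-0.045,0,0.027,0.05,-0.045,0,0.027,0.05,-0.045,0])

```text
time: 4.08
tool_pos: [0.589, 0.0136, 0.139]
tcp_rot: [-2.37, -2.062, 0.001]
wrist_force: [-0.6, 0.0, 0.4]
width: -0.002
grip_force: 0.0
```

Run:
```python
from h import *
from workcell import bot
s=bot.read_state(); print(s["tool_pos"],s["wrist_force"],s["time"])
print(rel(s,(.5902,.0134,.077),-.137))
c=bot.read_camera("scene"); S=np.load("scene1.npz"); b=(225,100,305,185)
cv2.imwrite("pics/c2.png",np.hstack([cv2.resize(q["pixels"][b[1]:b[3],b[0]:b[2]],(400,425)) for q in(S,c)]))
```

```text
[0.58904665 0.01363167 0.13900828] [-0.57917115  0.01356014  0.42163785] 4.075
([-0.0001, 0.0012, 0.062], 'yaz', np.float64(-0.139), 'turn', np.float64(-0.002))
```

View pics/c2.png

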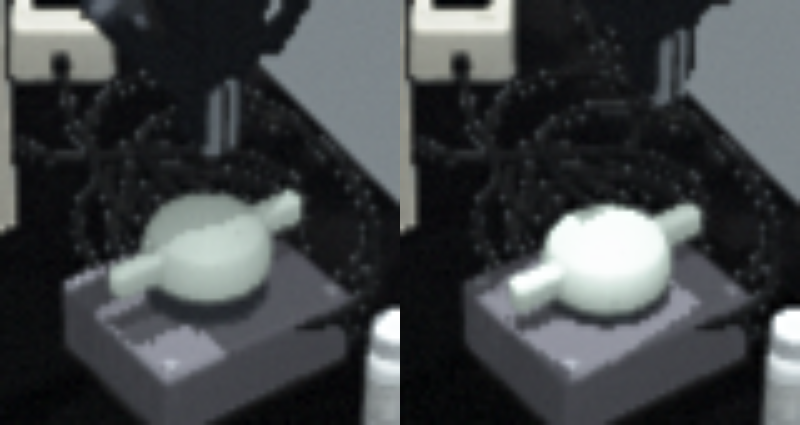

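The mushroom now sits visibly lower (right half, centre about (608,258) against (210,245) before), so it is latched. Next I'll lower the finger beside the back ear.

Call:
play_rows(steps=[0,0.001,0.03,0,0,0.001,0.062,0,0,0.001,0.062,0,0,0.001,0.062,0])

```text
time: 4.62
tool_pos: [0.5903, 0.0132, 0.0782]
tcp_rot: [2.37, 2.061, 0.001]
wrist_force: [0.4, 1.2, 0.9]
width: 0.004
grip_force: 0.0
```

Force is near zero, so nothing is touching. Now the arc push.

Call:
play_rows(steps=[-0.006,0,0,0,-0.01,0,0,0,-0.0177,0.002,0,0.15,-0.0255,0.0028,0,0.3,-0.0255,0.0028,0,0.3])

```text
time: 5.25
tool_pos: [0.5903, -0.0127, 0.0783]
tcp_rot: [2.651, 1.685, 0.003]
wrist_force: [0.4, 1.3, 1.9]
width: -0.001
grip_force: 0.7
```

Call:
play_rows(steps=[-0.0077,0.002,0,0.15,-0.0155,0.0028,0,0.3,-0.0219,0.0026,0,0.42,-0.0271,0.0018,0,0.52,-0.0271,0.0018,0,0.52,-0.0271,0.0018,0,0.52])

```text
time: 6.0
tool_pos: [0.5806, -0.0375, 0.078]
tcp_rot: [2.993, 0.95, 0.003]
wrist_force: [2.5, 1.0, 1.6]
width: 0.001
grip_force: 1.1
```

Run:
```python
from h import *
from workcell import bot
s=bot.read_state(); print(s["tool_pos"],s["wrist_force"],s["time"])
print(rel(s,s["tool_pos"],0))
c=bot.read_camera("scene"); b=(225,100,305,185); np.savez("scene3.npz",**c)
cv2.imwrite("pics/c3.png",cv2.resize(c["pixels"][b[1]:b[3],b[0]:b[2]],(560,595),interpolation=cv2.INTER_CUBIC))
```

```text
[ 0.5805831  -0.03753321  0.0780041 ] [2.50051046 1.04377102 1.58471991] 6.0
([0.0, 0.0, 0.0], 'yaz', np.float64(-0.956), 'turn', np.float64(-0.956))
```

View pics/c3.png

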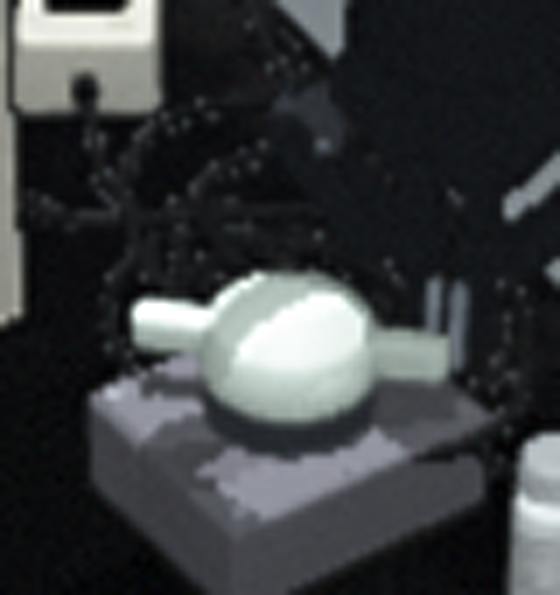

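It turned about 0.8 rad and popped up: the dome top is back at its raised height (about (290,272) in the crop). Now I'll follow it back along the arc, then step off and lift.

Call:
play_rows(steps=[0.0073,-0.0031,0,-0.15,0.014,-0.0073,0,-0.3,0.0201,-0.0124,0,-0.45,0.0253,-0.0183,0,-0.6,0.0288,-0.0236,0,-0.72,0.0312,-0.0283,0,-0.82,0.0394,-0.0371,0,-0.82,0.0394,-0.0371,-0.02,-0.82,0.0394,-0.0371,-0.07,-0.82,0.0394,-0.0371,-0.09,-0.82])

```text
time: 7.3
tool_pos: [0.5927, 0.0154, 0.172]
tcp_rot: [2.368, 2.058, 0.007]
wrist_force: [1.1, -0.5, -0.1]
width: -0.001
grip_force: 0.0
```

Run:
```python
from h import *
from workcell import bot
s=bot.read_state(); print(s["tool_pos"],s["wrist_force"],s["time"])
print(rel(s,(.486,-.190,.165),-.139))
c=bot.read_camera("scene"); b=(225,100,335,235); np.savez("scene4.npz",**c)
cv2.imwrite("pics/c4.png",cv2.resize(c["pixels"][b[1]:b[3],b[0]:b[2]],None,fx=4.4,fy=4.4,interpolation=cv2.INTER_CUBIC))
S=np.load("scene.npz")
for q in (S,c):
  for t in blobs(q,(235,130,300,190),120): print(t[0],t[1],t[2].min(0),t[2].max(0))
```

```text
[0.59272899 0.01537021 0.17199479] [ 1.1009992  -0.45673842 -0.07731809] 7.3
([-0.2182, -0.0772, 0.0064], 'yaz', np.float64(-0.139), 'turn', np.float64(-0.0))
995 [266.09346734 154.97688442] [239 138] [293 175]
16 [299.  177.5] [299 170] [299 185]
601 [263.94675541 149.76372712] [241 138] [284 163]
231 [264.81818182 167.02164502] [249 156] [285 175]
16 [299.  177.5] [299 170] [299 185]
```

View pics/c4.png

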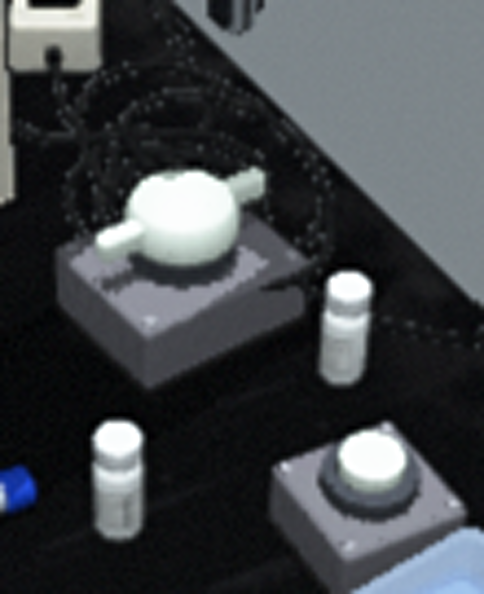

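The mushroom is up, its ears are back at zero, and the vials haven't moved. The reset disc shows at about (372,460) in the crop, so I'll go there.

Call:
play_rows(steps=[-0.218,-0.077,0,0,-0.218,-0.077,0,0,-0.218,-0.077,0,0,-0.218,-0.077,0,0,-0.218,-0.077,0.05,0,-0.218,-0.077,0.07,0,-0.218,-0.077,0.07,0])

```text
time: 8.22
tool_pos: [0.4815, -0.189, 0.0947]
tcp_rot: [-2.367, -2.057, 0.004]
wrist_force: [1.0, 0.5, -0.0]
width: -0.001
grip_force: 0.0
```

Run:
```python
from h import *
from workcell import bot
s=bot.read_state(); print(s["tool_pos"],s["wrist_force"],s["time"])
print(rel(s,(.486,-.190,.079),-.139))
```

```text
[ 0.48146814 -0.18904645  0.0947191 ] [ 0.95093949  0.49745057 -0.00291175] 8.225
([-0.0003, 0.0047, 0.0157], 'yaz', np.float64(-0.14), 'turn', np.float64(-0.001))
```

Call:
play_rows(steps=[0,0.004,0.004,0,0,0.004,0.012,0,0,0.004,0.018,0,0,0.004,0.018,0])

```text
time: 8.72
tool_pos: [0.488, -0.1901, 0.0791]
tcp_rot: [-2.37, -2.062, 0.0]
wrist_force: [0.1, 0.1, -0.6]
width: 0.0
grip_force: 0.0
```

Call:
play_rows(steps=[0,-0.002,0,0,0,-0.002,0.003,0,0,-0.002,0.005,0,0,-0.002,0.0065,0,0,-0.002,0.0065,0])

```text
time: 9.35
tool_pos: [0.486, -0.19, 0.0731]
tcp_rot: [-2.37, -2.062, 0.0]
wrist_force: [-1.2, -0.0, 5.0]
width: 0.005
grip_force: 2.4
```

Call:
play_rows(steps=[0,0,0.001,0,0,0,0.0015,0,0,0,0.0015,0])

```text
time: 9.72
tool_pos: [0.4861, -0.1901, 0.0729]
tcp_rot: [-2.37, -2.062, 0.0]
wrist_force: [-5.1, 2.7, 14.3]
width: 0.003
grip_force: 7.1
```

The force jumped to 14 N while the travel stopped, so reset is fully in. Retracting.

Call:
play_rows(steps=[0,0,-0.02,0,0,0,-0.08,0,0,0,-0.13,0,0,0,-0.15,0,0,0,-0.15,0,0,0,-0.15,0,0,0,-0.15,0])

```text
time: 10.6
tool_pos: [0.4849, -0.1896, 0.2191]
tcp_rot: [-2.368, -2.06, 0.002]
wrist_force: [-0.8, -0.8, -0.6]
width: -0.003
grip_force: 0.0
```

Run:
```python
from h import *
from workcell import bot
s=bot.read_state(); print(s["tool_pos"],s["wrist_force"],s["time"])
c=bot.read_camera("scene"); S=np.load("scene.npz"); b=(200,100,340,240)
cv2.imwrite("pics/c5.png",np.hstack([cv2.resize(q["pixels"][b[1]:b[3],b[0]:b[2]],(400,400)) for q in(S,c)]))
```

```text
[ 0.48487692 -0.18956012  0.21906938] [-0.83062791 -0.83315288 -0.58556054] 10.6
```

View pics/c5.png

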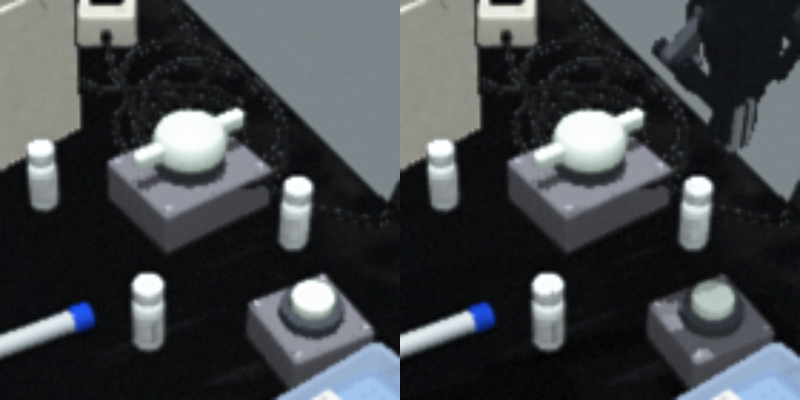

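The before and after views match: mushroom up and unturned at (590,138), reset out at (713,300), vials in place, and the robot clear of everything.

```bash
python3 -c "
from workcell import bot
print(bot.finish_job())"
```

```text
the job is handed in; nothing more can be done
None
```

The job is handed in, with no verdict shown: the mushroom was pressed until it latched, turned clockwise by its back ear until it popped up and sprang back, then reset was pressed fully in and came out again, with nothing else moved, in about 11 s.

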